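# Close the rod straightener on its eccentric

### The arm

A 6-joint arm with a two-finger parallel gripper is mounted at the origin on the work surface. World frame = base frame: x ahead of the robot, y to its left, z up, the work surface at z = 0. Lengths are in mm, angles in rad, forces in N, time in s.
With the tool pointing down it reaches from about 400 to 825 mm from the base axis. Payload 7 kg.
Tool frame: the origin (TCP) lies at the very end of the fingers, on their centre line; the grasp point (between the pads) lies 19 mm behind it; z points along the fingers, y is the direction in which the jaws open and shut (so a half turn about z gives the same grasp; the last joint's range is limited). The gripper opens to 88 mm and grips with 3 to 60 N. Pads are 19 mm wide; open, the fingers measure 130 mm over their backs; the gripper's body (78 mm by 193 mm) begins 47 mm behind the grasp point.
Start: joints at [-1.026, 0.359, 0.012, 0, -1.224, -0.288], TCP at [171.415, -652.849, 226.561] pointing down, gripper open.
Joint ranges: [-3.07, 3.07], [-1.43, 2.12], [-1.02, 1.25], [-3.03, 1.67], [-3.05, -0], [-3.03, 3.03]. Speed limits (rad/s): [2.39, 2.39, 3.01, 3.14, 3.14, 3.14].

### API

Orientations are given as a unit quaternion [x, y, z, w].
In Python, from plant import bot gives the robot as it stands. Calls block until the motion is done:
- bot.move_ptp(position, orientation): joint-space move of the TCP to a pose.
- bot.line_to(position, velocity=150, ori=None): straight line of the TCP; ori=None keeps the orientation; velocity is the mean speed in mm/s.
- bot.move_joints(angles): joint-space move.
- bot.move_gripper(opening, force=None): finger opening in mm; force is the grip in N (None keeps the last); returns when the fingers have stopped.
- bot.pause(seconds).
- bot.solve_ik(position, orientation): joint angles nearest the present ones, or None.
- bot.read_state(): the state.
- bot.camera(name): name is "scene" or "top" or "wrist"; returns the picture (480x640x3 uint8, red, green, blue); there is no depth.
- bot.get_calibration(name): a dict with "fx", "fy", "cx", "cy" (pixels), "distortion" ([k1, k2, p1, p2, k3] as OpenCV has them; the pictures are not rectified), "view" (4x4, takes a point from world to camera coordinates); the wrist camera has in their place "T_tool_cam" (4x4, takes a point from camera to tool coordinates, whose origin is the TCP and whose axes are the flange's). Camera axes: x right, y up, looking along -z (the intrinsics and any distortion apply to the point x, -y, -z); pixel columns grow to the right and rows downward; lengths in mm; the calibration is good to about 2 mm. A picture is of the moment at which its call begins: read the wrist's pose just before it. get_calibration takes no time and is no camera call.
A pose or a line that the arm cannot do raises bot.Unreachable and nothing moves.
- bot.close_job(): hands the job in, once; it reports no verdict.
The state is a dict: "t": time; "joint_pos": joint angles; "qvel": joint speeds; "tau": joint torques, N m; "tcp_pos": TCP position; "eef_rot": TCP orientation; "contact_force": force on the tool from outside, world axes, zero at the start; "moment": the same for the moment, N m; "width": finger opening in mm.
Only numpy, scipy, OpenCV 4.12 (cv2) and the standard library are available. Lean on these libraries where they do the work, as an engineer would, in place of code of your own. Each camera call takes 0.05 s, during which the arm holds its last target.

### The job

Close the bench rod straightener on the copper rod that lies in it. The eccentric cam is holding the roller slide open, so first push the lever's thumb tab round with a fingertip, clockwise seen from above, until the lever rests against its stop and the cam's low point faces the slide; only then push the slide's upright plate forward until its rollers hold the rod snugly against the fixed rollers. Push only: do not grip the tab or the plate, leave the rod lying in the machine, and do not disturb the other things on the bench.

Things in the scene. Friction and masses are not known exactly. Their poses are not given: they have to be found in the camera images.
- straightener: Rod straightener, green base plate 295 x 290 x 12 mm fixed on the bench (x -140 to 155, y -145 to 145 mm). Origin on the bench surface under the cam spindle (24 mm thick, top at 91 mm). x: the way the slide goes forward, away from the robot; y to the left; z up. Steel guide rails 40 mm high run beside the slide at y +-70 to +-94 mm.
- cam_lever (a joint): Angle of the cam and its lever about the upright spindle (rad): 0 = lever at its left stop, cam's low point towards the follower bar. Grows counter-clockwise from above to 3.0 (high point, slide held back). At 0 the lever points 100 degrees counter-clockwise from the straightener's x axis (left); in between it passes the robot's side of the machine. Stays where left; takes about 4 N at the tab.
- roller_slide (a joint): Travel of the roller slide forward (m): 0 fully back (open), 0.020 home: its two rollers hold the rod against the fixed ones. Its follower bar runs against the cam and is barred until the cam is turned to its low point. It stays where it is left and takes about 4 N to move, about 8 N with the rod; at home it stops hard.
- lever_tab (a point): Centre of the lever's upright thumb tab: a black plate 26 mm long (along the lever), 12 mm thick (across the lever) and 34 mm tall, from 82 to 116 mm above the bench, centred 81 mm from the spindle. The lever under it is a flat bar 14 mm wide, from 72 to 82 mm above the bench, that ends 120 mm from the spindle.
- lever_stop (a point): Top of the stop pin (10 mm thick, 80 mm high, on the left of the machine) that the lever's side meets at the cam's low point. A like pin on the right ends its travel at the high point.
- cam_disc (a point): Centre of the cam, a 48 mm disc set 12 mm off the spindle, 14 to 30 mm above the bench, in the window of the slide. The side where the rim is nearest the spindle (a small dot) is the low point.
- push_face (a point): Centre of the near face of the slide's upright push plate, 40 mm above the bench. The face looks to the straightener's -x, is 80 mm wide and stands from 14 to 62 mm above the bench; with the slide fully back it lies at x = -73 mm of the straightener, y = 0. The lever passes above it.
- fixed_rollers (a point): Centre of the middle one of three fixed grooved rollers in a row along y across the far end (at x = 125, y = -90, 0 and 90 mm of the straightener): 42 mm over the flanges, tops at 66 mm with their screws. The two rollers on the slide are alike.
- rod_center (a point): Centre of the copper rod, 12 mm thick and 400 mm long, which lies loose across the machine (along its y) on two rests, its axis 46 mm above the bench, between the fixed rollers and the slide's rollers. Held against the fixed rollers it lies at x = 102 mm of the straightener.
- spare_roller: Bystander: a loose grooved roller, 42 mm across and 24 mm tall, standing on a near corner of the base plate. Origin at the centre of its underside.
- wrench: Bystander: a wrench 170 mm long, lying to the right of the straightener.
- tape_roll: Bystander: a black roll 100 mm across and 19 mm tall, to the left of the straightener.
- carton: Bystander: a small cardboard box 90 x 65 x 55 mm, to the right.
- grease_jar: Bystander: a jar 60 mm across and 60 mm tall, near the straightener's left near corner.
- junction_box: Bystander: a grey box with a white cover, 89 x 89 x 54 mm, far to the right.
- screwdriver: Bystander: a screwdriver 200 mm long, far to the left.

How it is judged:
By the outcome, as a careful person would: the job done as asked, in the order asked, and still so for the second after the job is handed in, with the robot touching nothing.
It also fails if it takes over 51 s, if anything falls off the work surface, if the arm or the gripper's body presses on something with over 40 N, if the wrist force passes 120 N, or if a joint passes its speed limit or range.

## Working session

There is one attempt and no reset: what is moved stays moved. The work goes in short steps, each a Python script; the robot and the scene stay as the last script left them, time stands still between calls to the robot, and variables do not carry over. Pictures are saved under pics/ and viewed, and the job is handed in when it is done.

```bash
ls; mkdir -p pics; python3 - <<'E'
from plant import bot
import cv2
s=bot.read_state();print(s)
for n in("scene","top"):
    cv2.imwrite(f"pics/{n}0.png",bot.camera(n)[:,:,::-1])
    print(n,bot.get_calibration(n))
print(bot.get_calibration("wrist"))
E
```

```text
pics
{'t': 0.0, 'joint_pos': array([-1.02591436e+00,  3.59392862e-01,  1.10802239e-02, -3.50823840e-04,
       -1.22408313e+00, -2.88114552e-01]), 'qvel': array([ 0.00200137,  0.00092408, -0.0008394 , -0.00033685,  0.00035403,
        0.00167987]), 'tau': array([ 3.51971694e-04, -5.82717919e+01,  2.93067473e+01,  6.99775279e+00,
        6.99288736e-03, -1.31287738e-04]), 'tcp_pos': array([ 171.28733565, -652.41562834,  225.62798887]), 'eef_rot': array([-1.27972029e-01,  9.91777441e-01,  7.98076583e-04, -1.72708712e-04]), 'contact_force': array([-0.22799014,  0.38470499, -0.12598659]), 'moment': array([ 0.00789508, -0.00149643,  0.03767987]), 'width': 87.72414251197766}
scene {'fx': 440.83896336518694, 'fy': 440.83896336518694, 'cx': 315.8414444848295, 'cy': 239.46412832470244, 'distortion': array([0.03150501, 0.        , 0.        , 0.        , 0.        ]), 'view': array([[-5.32259504e-02,  9.98501602e-01,  1.27102244e-02,
         2.09770950e+00],
       [-8.55564247e-01, -5.21629345e-02,  5.15061985e-01,
         4.35206007e+02],
       [ 5.14953219e-01,  1.65402501e-02,  8.570586
[... 513 characters left out ...]
-01, -1.37935522e-02,  9.93853076e-01,
        -1.64389664e+03],
       [ 0.00000000e+00,  0.00000000e+00,  0.00000000e+00,
         1.00000000e+00]])}
{'fx': 359.09108826930265, 'fy': 359.09108826930265, 'cx': 318.63001236669567, 'cy': 240.01425314333002, 'distortion': array([-0.04425995,  0.        ,  0.        ,  0.        ,  0.        ]), 'T_tool_cam': array([[-6.79076167e-04,  9.56090061e-01,  2.93072232e-01,
         7.92953886e+01],
       [ 9.99999745e-01,  7.13674148e-04, -1.11261487e-05,
        -3.13324448e-01],
       [-2.19795676e-04,  2.93072150e-01, -9.56090303e-01,
        -1.57198956e+02],
       [ 0.00000000e+00,  0.00000000e+00,  0.00000000e+00,
         1.00000000e+00]])}
```

View pics/scene0.png

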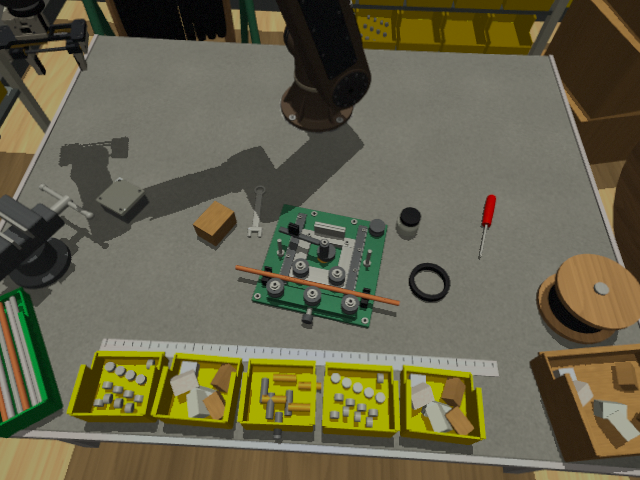

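View pics/top0.png

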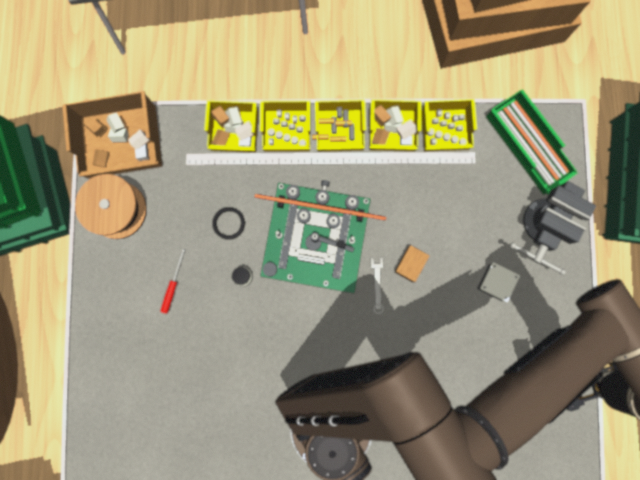

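```bash
python3 - <<'E'
import cv2
a=cv2.imread("pics/top0.png")[130:370,170:490]
cv2.imwrite("pics/top0c.png",cv2.resize(a,(800,600),interpolation=cv2.INTER_CUBIC))
E
```

```text
(no output)
```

View pics/top0c.png

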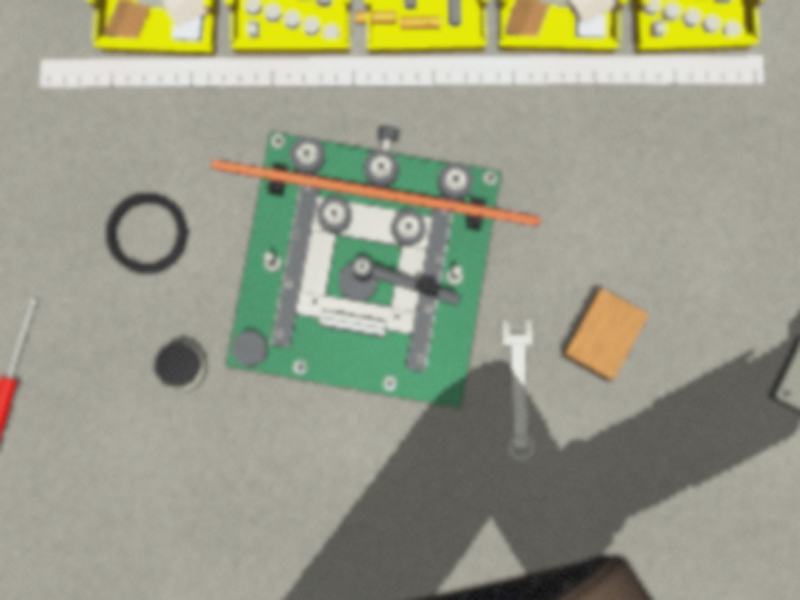

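The top view shows the lever pointing right, as expected at about 3.0 rad. Next I'll fit the straightener pose from the fixed roller tops and spindle.

```bash
cat > h.py <<'E'
import numpy as np, cv2
from scipy.optimize import least_squares
from scipy.spatial.transform import Rotation as R
from plant import bot
def proj(cal,P,view=None):
    V=cal["view"] if view is None else view
    p=(V[:3,:3]@np.atleast_2d(P).T).T+V[:3,3]
    p=p*[1,-1,-1]
    K=np.array([[cal["fx"],0,cal["cx"]],[0,cal["fy"],cal["cy"]],[0,0,1]])
    return cv2.projectPoints(p.reshape(-1,1,3),np.zeros(3),np.zeros(3),K,np.array(cal["distortion"]))[0].reshape(-1,2)
def m2w(q,P):
    P=np.atleast_2d(P).astype(float);c,s=np.cos(q[2]),np.sin(q[2])
    return np.c_[q[0]+c*P[:,0]-s*P[:,1],q[1]+s*P[:,0]+c*P[:,1],P[:,2]]
def fit(obs,q0):
    def f(q): return np.concatenate([(proj(c,m2w(q,P),V)-uv).ravel() for c,V,P,uv in obs])
    return least_squares(f,q0,loss='soft_l1')
def wview(st):
    T=np.eye(4);T[:3,:3]=R.from_quat(st["eef_rot"]).as_matrix();T[:3,3]=st["tcp_pos"]
    return np.linalg.inv(T@bot.get_calibration("wrist")["T_tool_cam"])
E
cat > fit0.py <<'E'
from h import *
P=np.array([[125,90,66],[125,0,66],[125,-90,66],[0,0,91],[155,145,12],[155,-145,12],[-140,-145,12],[-140,145,12]])
uv=np.array([[307,154],[381,166],[455,179],[362,266],[268,130],[502,171],[462,406],[227,368]])/2.5+[170,130]
c=bot.get_calibration("top")
r=fit([(c,None,P,uv)],[550,0,-.15]);print(r.x,r.fun.reshape(-1,2).round(2).tolist())
cs=bot.get_calibration("scene")
img=cv2.imread("pics/scene0.png")
th=np.radians(100)+3.0
Q=np.vstack([P,[[81*np.cos(th),81*np.sin(th),116]]])
for u,v in proj(cs,m2w(r.x,Q)): cv2.circle(img,(int(u*8),int(v*8)),12,(255,0,255),-1,shift=3)
cv2.imwrite("pics/sceneck.png",cv2.resize(img[190:340,220:420],(800,600),interpolation=cv2.INTER_CUBIC))
E
python3 fit0.py
```

```text
[ 5.64386536e+02  4.59009840e+01 -1.72091848e-01] [[-0.4, -0.3], [-0.13, -0.13], [0.25, -0.32], [0.12, 0.14], [0.37, 0.45], [-0.02, -0.45], [0.31, 1.0], [-0.56, -0.13]]
```

View pics/sceneck.png

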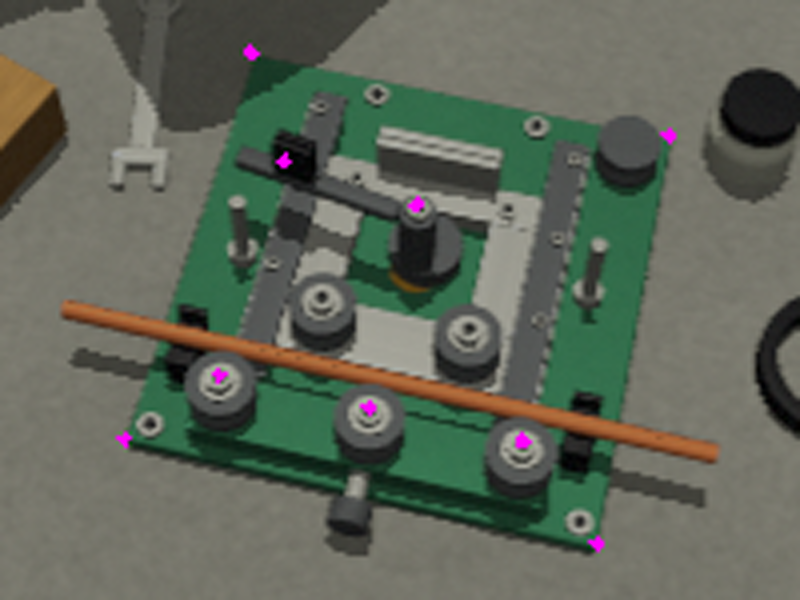

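```bash
cat > lev.py <<'E'
from h import *
q=[564.4,45.9,-0.1721]
c=bot.get_calibration("top");cs=bot.get_calibration("scene")
for d in (2.4,2.5,2.6,2.7,2.8,2.9):
    th=np.radians(100)+d;u=[np.cos(th),np.sin(th)]
    P=m2w(q,[[81*u[0],81*u[1],116],[120*u[0],120*u[1],82]])
    print(d,((proj(c,P)-[170,130])*2.5).round(0).tolist(),((proj(cs,P)-[220,190])*4).round(0).tolist())
E
python3 lev.py
```

```text
2.4 [[415.0, 311.0], [439.0, 336.0]] [[322.0, 100.0], [280.0, 93.0]]
2.5 [[419.0, 306.0], [446.0, 328.0]] [[312.0, 108.0], [267.0, 105.0]]
2.6 [[423.0, 300.0], [451.0, 320.0]] [[304.0, 117.0], [255.0, 118.0]]
2.7 [[426.0, 294.0], [456.0, 311.0]] [[297.0, 126.0], [244.0, 131.0]]
2.8 [[429.0, 287.0], [460.0, 301.0]] [[291.0, 137.0], [235.0, 146.0]]
2.9 [[431.0, 280.0], [463.0, 291.0]] [[286.0, 147.0], [228.0, 161.0]]
```

```bash
cat >> h.py <<'E'
Q0=[564.4,45.9,-0.1721]
def ori_y(a,sgn=1):  # tool down, tool y along world angle a
    y=np.array([np.cos(a),np.sin(a),0])*sgn;z=np.array([0,0,-1.]);x=np.cross(y,z)
    return R.from_matrix(np.c_[x,y,z]).as_quat()
def tabpose(d,off,zz,sgn,lag=0,r=81):
    a=Q0[2]+np.radians(100)+d
    p=np.array(Q0[:2])+r*np.array([np.cos(a),np.sin(a)])+off*np.array([-np.sin(a),np.cos(a)])
    return [p[0],p[1],zz],ori_y(a+lag,sgn)
E
python3 - <<'E'
from h import *
for sgn in(1,-1):
    for d in (2.83,2,1,0):
        p,o=tabpose(d,15.5,90,sgn);j=bot.solve_ik(p,o);print(sgn,d,np.round(p,0),None if j is None else j.round(2))
for s in(1,-1):
    p=m2w(Q0,[[-120,0,45]])[0];j=bot.solve_ik(p,ori_y(Q0[2],s));print(j)
    j=bot.solve_ik(p,ori_y(Q0[2]+np.pi/2,s));print(j)
E
```

```text
1 2.83 [555. -36.  90.] [ 0.29  0.29 -0.43  0.   -0.85  0.97]
1 2 [497.  -2.  90.] [ 0.39  0.21 -0.55  0.   -0.81  0.04]
1 1 [488.  76.  90.] [ 0.55  0.2  -0.56  0.   -0.81 -1.12]
1 0 [549. 127.  90.] [ 0.57  0.3  -0.41  0.   -0.85 -2.14]
-1 2.83 [555. -36.  90.] [ 0.29  0.29 -0.43  0.   -0.85 -2.17]
-1 2 [497.  -2.  90.] None
-1 1 [488.  76.  90.] [ 0.55  0.2  -0.56  0.   -0.81  2.02]
-1 0 [549. 127.  90.] [ 0.57  0.3  -0.41  0.   -0.85  1.  ]
[ 0.58701732  0.20457808 -0.70121505  0.         -0.6650032   2.38247533]
[ 5.87017322e-01  2.04578081e-01 -7.01215047e-01 -4.44089210e-16
 -6.65003199e-01 -2.32991365e+00]
[ 0.58701732  0.20457808 -0.70121505  0.         -0.6650032  -0.75911732]
[ 5.87017322e-01  2.04578081e-01 -7.01215047e-01  4.44089210e-16
 -6.65003199e-01  8.11679005e-01]
```

```bash
python3 - <<'E'
from h import *
bot.move_gripper(0)
p,o=tabpose(2.83,32,190,1)
bot.move_ptp(p,o)
p,o=tabpose(2.83,32,91,1)
bot.line_to(p,150)
s=bot.read_state();print(s["t"],s["tcp_pos"],s["contact_force"],s["width"])
cv2.imwrite("pics/w1.png",bot.camera("wrist")[:,:,::-1])
cv2.imwrite("pics/s1.png",cv2.resize(bot.camera("scene")[170:350,210:450,::-1],(800,600),interpolation=cv2.INTER_CUBIC))
E
```

```text
4.925 [570.87268592 -41.09320339  91.71080503] [-0.5262058  -0.55360935  0.70269218] 0.2588325458018968
```

View pics/w1.png

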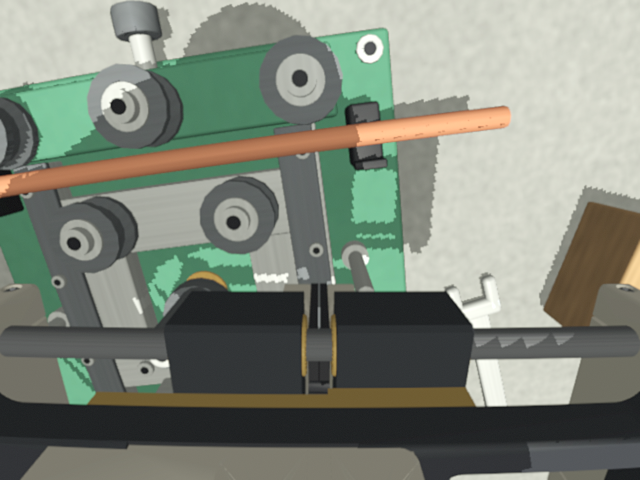

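View pics/s1.png

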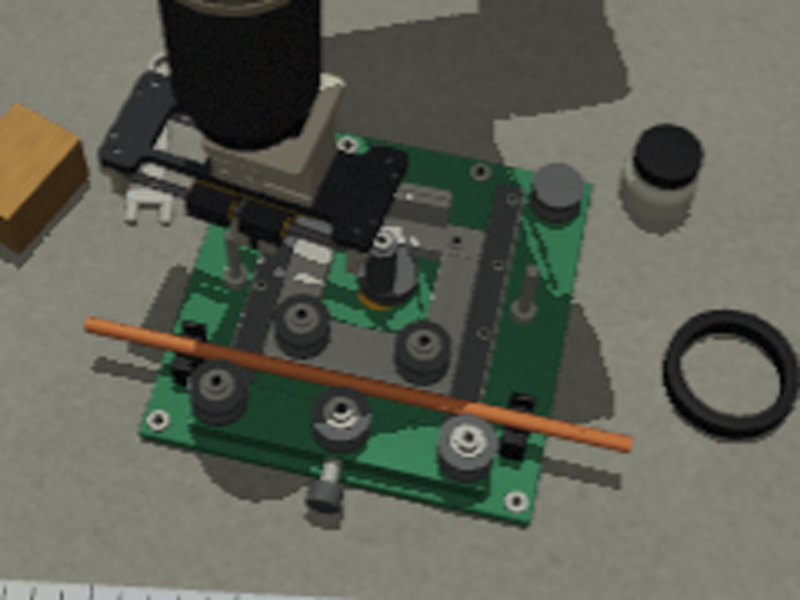

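The closed fingers are on the forward side of the tab and touching nothing. Next I push the tab round the arc, watching the force.

```bash
python3 - <<'E'
from h import *
for off in (20,16):
    p,o=tabpose(2.83,off,91,1);bot.line_to(p,60,o)
    s=bot.read_state();print(off,s["t"],s["contact_force"].round(1))
for d in np.arange(2.7,1.79,-.15):
    p,o=tabpose(d,16,91,1);bot.line_to(p,60,o)
    s=bot.read_state();a=Q0[2]+np.radians(100)+d
    f=s["contact_force"];print(round(d,2),s["t"],f.round(1),"tang",round(f[:2]@[-np.sin(a),np.cos(a)],1),"rad",round(f[:2]@[np.cos(a),np.sin(a)],1))
    if np.linalg.norm(f)>20: break
cv2.imwrite("pics/s2.png",cv2.resize(bot.camera("scene")[170:350,210:450,::-1],(800,600),interpolation=cv2.INTER_CUBIC))
E
```

```text
20 5.375 [ 0.   0.7 -0.1]
16 5.625 [0.4 0.3 0.2]
2.7 5.95 [1.6 0.2 0.1] tang 1.4 rad -0.9
2.55 6.3083 [1.8 0.1 0.4] tang 1.4 rad -1.1
2.4 6.6667 [ 0.8 -1.4  0.5] tang 1.5 rad 0.5
2.25 7.025 [ 1.  -0.6  0. ] tang 1.1 rad -0.4
2.1 7.3833 [ 1.7 -1.7  0.5] tang 2.3 rad -0.6
1.95 7.7417 [ 0.1 -0.3  0. ] tang 0.4 rad -0.0
1.8 8.1 [-0.5  0.1 -0.3] tang -0.2 rad 0.4
```

View pics/s2.png

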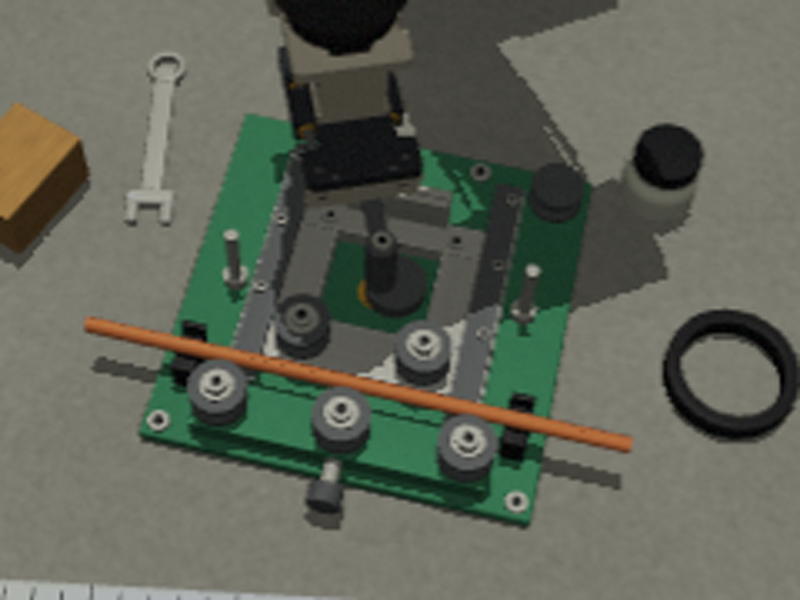

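The lever is following (cam has turned). I'll continue to just short of the stop, then take fine steps.

```bash
python3 - <<'E'
from h import *
for d in list(np.arange(1.65,.2,-.15))+list(np.arange(.15,-.16,-.03)):
    p,o=tabpose(d,16,91,1);bot.line_to(p,60 if d>.16 else 15,o)
    s=bot.read_state();a=Q0[2]+np.radians(100)+d
    f=s["contact_force"];T=round(f[:2]@[-np.sin(a),np.cos(a)],1);print(round(d,2),s["t"],f.round(1),"tang",T,"rad",round(f[:2]@[np.cos(a),np.sin(a)],1), np.hypot(*(s["tcp_pos"]-p)[:2]).round(1))
    if abs(T)>14 or np.linalg.norm(f)>20: break
cv2.imwrite("pics/s3.png",cv2.resize(bot.camera("scene")[170:350,210:450,::-1],(800,600),interpolation=cv2.INTER_CUBIC))
cv2.imwrite("pics/t3.png",cv2.resize(bot.camera("top")[130:370,170:490,::-1],(800,600),interpolation=cv2.INTER_CUBIC))
E
```

```text
1.65 8.5083 [ 0.6 -0.2 -0. ] tang 0.3 rad -0.5 0.1
1.5 8.8667 [-0.7 -0.8  0.2] tang 0.8 rad 0.6 0.0
1.35 9.225 [-0.3  0.   0.4] tang 0.1 rad 0.3 0.1
1.2 9.5833 [-0.4 -0.7  0.4] tang 0.8 rad 0.2 0.1
1.05 9.9417 [-0.7  0.   0.5] tang 0.3 rad 0.7 0.1
0.9 10.3 [-1.1 -0.4 -0.3] tang 1.0 rad 0.6 0.1
0.75 10.6583 [-0.4 -0.6 -0.5] tang 0.8 rad -0.2 0.2
0.6 11.0167 [-0.6 -0.5 -0.2] tang 0.8 rad -0.1 0.2
0.45 11.375 [-0.6  0.7  0.1] tang 0.2 rad 0.9 0.2
0.3 11.7333 [-0.6  0.5 -0. ] tang 0.5 rad 0.7 0.1
0.15 12.7083 [-1.7  0.7  1.7] tang 1.6 rad 1.0 0.1
0.12 13.025 [-2.3  0.6  1. ] tang 2.2 rad 0.8 0.1
0.09 13.3417 [-1.7 -0.1  0.2] tang 1.7 rad 0.0 0.1
0.06 13.6583 [-2.5  0.6 -0.3] tang 2.5 rad 0.7 0.1
0.03 13.975 [-2.   1.2  0.3] tang 1.9 rad 1.3 0.1
0.0 14.2917 [-2.8  1.3 -0.3] tang 2.8 rad 1.3 0.1
-0.03 14.6083 [-11.9   3.6   7.1] tang 12.0 rad 3.3 2.0
-0.06 14.925 [-23.4   8.1  15.3] tang 23.8 rad 6.7 4.5
```

View pics/s3.png

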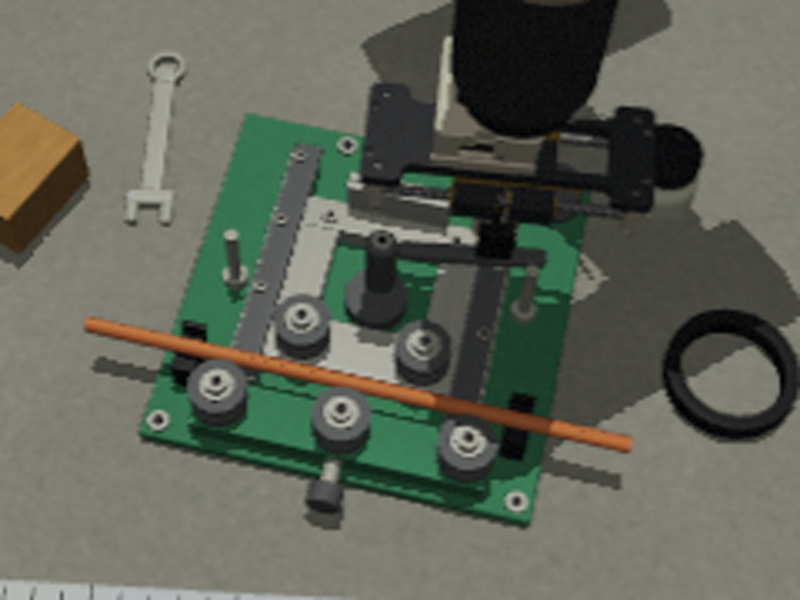

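Force rises sharply at d≈0, so the lever is on its stop (picture: lever side at the left pin). I'll back off, lift and go behind the push plate.

```bash
python3 - <<'E'
from h import *
p,o=tabpose(-.03,45,91,1);bot.line_to(p,120,o)
p[2]=170;bot.line_to(p,200)
O=ori_y(Q0[2],-1)
bot.move_ptp(m2w(Q0,[[-128,0,150]])[0],O)
cv2.imwrite("pics/t4.png",cv2.resize(bot.camera("top")[170:320,240:440,::-1],(800,600),interpolation=cv2.INTER_CUBIC))
cv2.imwrite("pics/s4.png",cv2.resize(bot.camera("scene")[170:350,210:450,::-1],(800,600),interpolation=cv2.INTER_CUBIC))
bot.line_to(m2w(Q0,[[-128,0,46]])[0],150)
s=bot.read_state();print(s["t"],s["tcp_pos"],s["contact_force"])
cv2.imwrite("pics/s5.png",cv2.resize(bot.camera("scene")[170:350,210:450,::-1],(800,600),interpolation=cv2.INTER_CUBIC))
E
```

```text
18.2083 [438.77989219  68.06699219  46.48280693] [-0.42912184 -0.21946506  0.26231543]
```

View pics/s4.png

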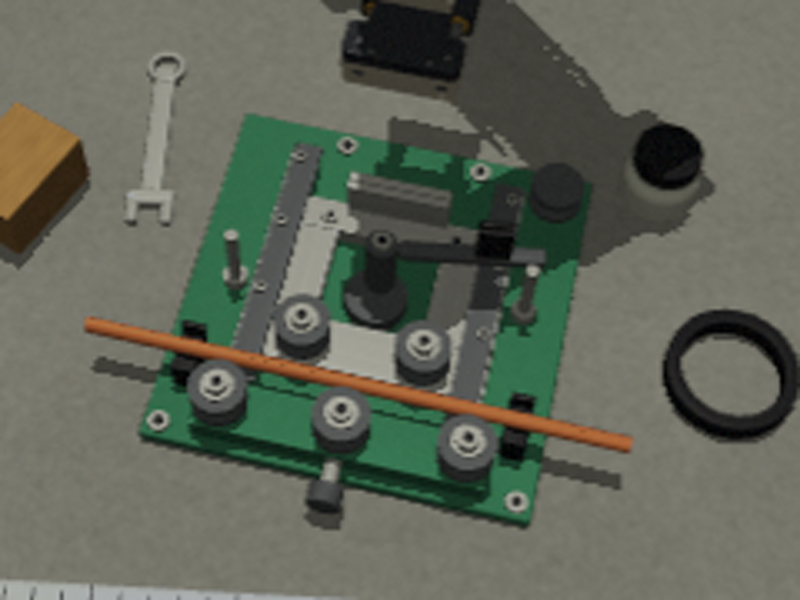

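View pics/s5.png

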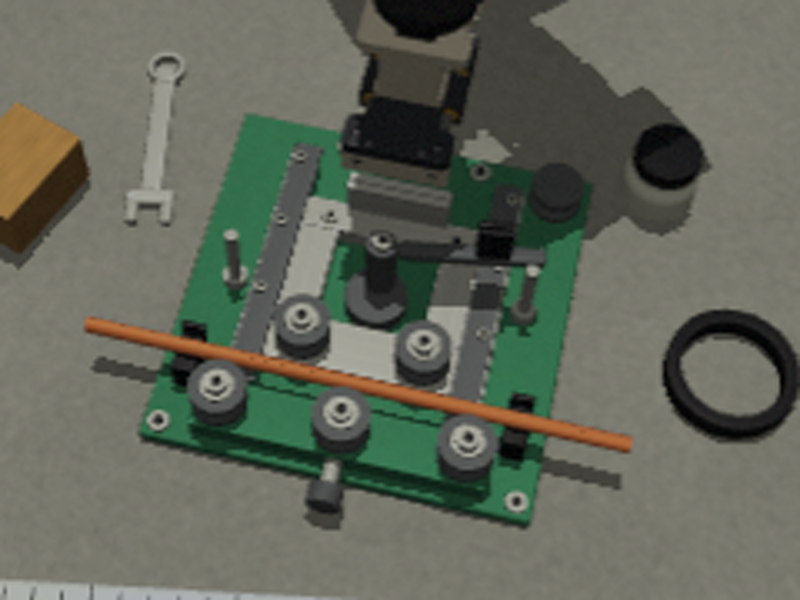

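View pics/t4.png

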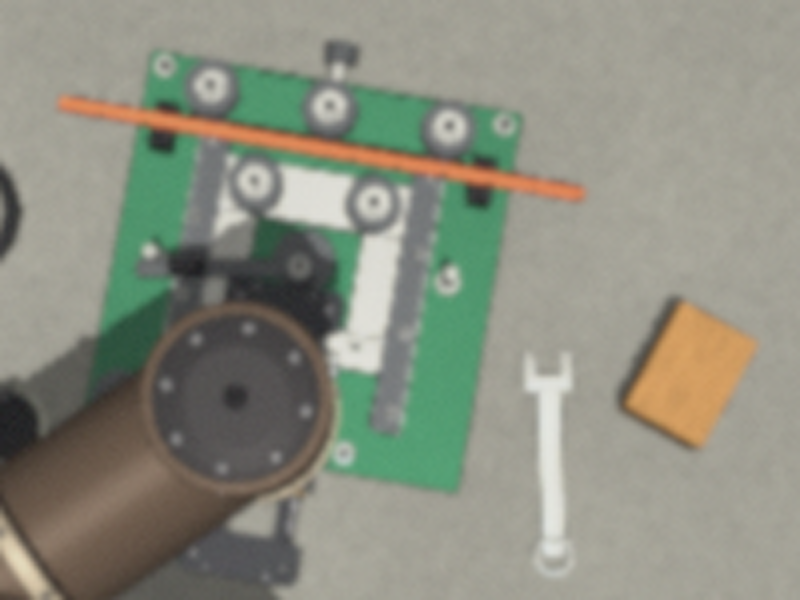

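Lever rests on the left pin; slide still back. Now I push the plate forward in small force-watched steps.

```bash
python3 - <<'E'
from h import *
u=np.array([np.cos(Q0[2]),np.sin(Q0[2])])
x=-101.;bot.line_to(m2w(Q0,[[x,0,46]])[0],60)
while x<-66:
    x+=1.5;p=m2w(Q0,[[x,0,46]])[0];bot.line_to(p,15)
    s=bot.read_state();f=s["contact_force"];ax=(s["tcp_pos"][:2]-Q0[:2])@u
    print(x,round(s["t"],2),f.round(1),"ax %.1f"%(-f[:2]@u),"tcpx %.1f"%ax)
    if -f[:2]@u>22: break
cv2.imwrite("pics/s6.png",cv2.resize(bot.camera("scene")[170:350,210:450,::-1],(800,600),interpolation=cv2.INTER_CUBIC))
E
```

```text
-99.5 19.11 [ 0.8 -1.1 -0.5] ax -0.9 tcpx -99.6
-98.0 19.36 [-0.9 -0.2 -0.4] ax 0.9 tcpx -98.0
-96.5 19.61 [-0.2  0.   0.6] ax 0.2 tcpx -96.4
-95.0 19.86 [ 0.3 -0.  -0.2] ax -0.3 tcpx -94.9
-93.5 20.11 [-1.1  0.4 -0.4] ax 1.2 tcpx -93.4
-92.0 20.36 [ 0.   0.6 -0.2] ax 0.1 tcpx -91.9
-90.5 20.61 [-0.6  0.5 -0.2] ax 0.7 tcpx -90.4
-89.0 20.86 [0.2 0.9 0.5] ax 0.0 tcpx -88.9
-87.5 21.11 [ 0.2 -0.4  0. ] ax -0.3 tcpx -87.5
-86.0 21.36 [-3.6  1.   1.7] ax 3.7 tcpx -86.4
-84.5 21.61 [-3.4  1.2  1.3] ax 3.5 tcpx -84.8
-83.0 21.86 [-3.4 -0.1  0.1] ax 3.4 tcpx -83.2
-81.5 22.11 [-3.2 -1.   0. ] ax 3.0 tcpx -81.6
-80.0 22.36 [-4.1 -0.2 -0.6] ax 4.0 tcpx -80.1
-78.5 22.61 [-3.2 -1.  -0.9] ax 3.0 tcpx -78.5
-77.0 22.86 [-3.5 -1.4 -0.5] ax 3.2 tcpx -77.0
-75.5 23.11 [-2.5 -0.2 -1.3] ax 2.4 tcpx -75.4
-74.0 23.36 [-4.1 -0.3 -0.6] ax 4.0 tcpx -74.0
-72.5 23.61 [-4.  -0.3 -1.1] ax 3.9 tcpx -72.4
-71.0 23.86 [-3.2  0.3 -1.7] ax 3.2 tcpx -70.9
-69.5 24.11 [-3.1 -0.3 -0.5] ax 3.0 tcpx -69.4
-68.0 24.36 [-4.  -0.3 -0.5] ax 3.9 tcpx -68.0
-66.5 24.61 [-9.9  3.7  5.2] ax 10.4 tcpx -67.5
-65.0 24.86 [-15.5   7.7   9.2] ax 16.6 tcpx -67.3
```

View pics/s6.png

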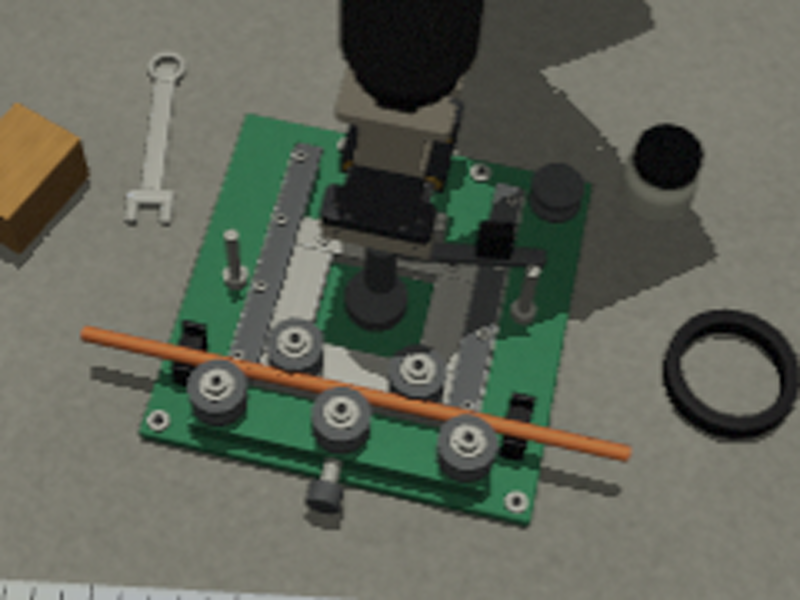

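Slide travelled about 19.5 mm, then stopped hard. One slightly firmer step, then retreat and check.

```bash
python3 - <<'E'
from h import *
u=np.array([np.cos(Q0[2]),np.sin(Q0[2])])
for x in (-63.5,-62):
    bot.line_to(m2w(Q0,[[x,0,46]])[0],15);bot.pause(.2)
    s=bot.read_state();f=s["contact_force"];print(x,f.round(1),"ax %.1f"%(-f[:2]@u),"tcpx %.2f"%((s["tcp_pos"][:2]-Q0[:2])@u))
    if -f[:2]@u>25: break
bot.line_to(m2w(Q0,[[-125,0,46]])[0],80)
bot.line_to(m2w(Q0,[[-125,0,190]])[0],200)
bot.move_joints([-1.026,.359,.012,0,-1.224,-.288])
s=bot.read_state();print(s["t"],s["contact_force"])
cv2.imwrite("pics/t7.png",cv2.resize(bot.camera("top")[170:320,240:440,::-1],(800,600),interpolation=cv2.INTER_CUBIC))
cv2.imwrite("pics/s7.png",cv2.resize(bot.camera("scene")[190:340,220:420,::-1],(800,600),interpolation=cv2.INTER_CUBIC))
E
```

```text
-63.5 [-21.3  11.8  14.4] ax 23.0 tcpx -67.13
-62 [-29.2  16.1  20.3] ax 31.5 tcpx -66.93
30.325 [-0.0716903   0.64744377  0.38895297]
```

View pics/t7.png

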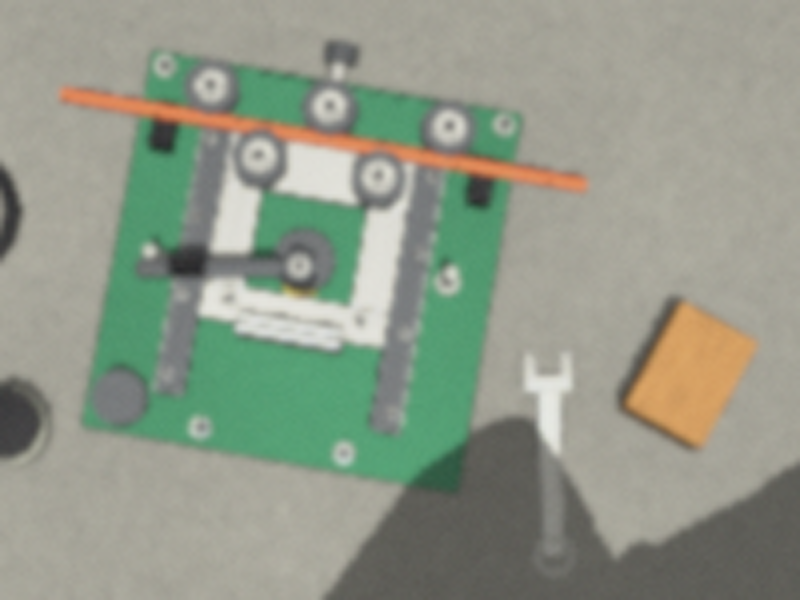

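View pics/s7.png

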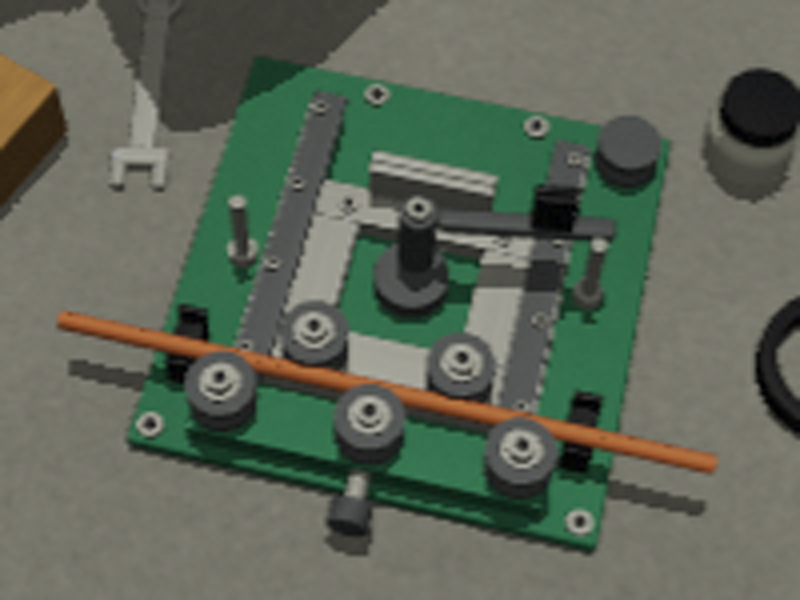

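```bash
python3 - <<'E'
from h import *
c=bot.get_calibration("top")
for dx in (-20,-2,0,2):
    print(dx,((proj(c,m2w(Q0,[[79+dx,45,66],[79+dx,-45,66],[125,0,66]]))-[240,170])*4).round(1).tolist())
for x in(100,102): print(x,((proj(c,m2w(Q0,[[x,195,52],[x,-195,52]]))-[240,170])*4).round(1).tolist())
E
```

```text
-20 [[253.9, 181.8], [374.2, 202.0], [329.1, 105.1]]
-2 [[258.1, 158.1], [378.2, 178.2], [329.1, 105.1]]
0 [[258.6, 155.5], [378.7, 175.6], [329.1, 105.1]]
2 [[259.1, 152.8], [379.1, 173.0], [329.1, 105.1]]
100 [[67.1, 98.4], [582.0, 184.5]]
102 [[67.6, 95.8], [582.5, 181.9]]
```

```bash
python3 - <<'E'
from plant import bot
print(bot.close_job(), bot.read_state()["t"])
E
```

```text
the job is handed in; nothing more can be done
the job is handed in; nothing more can be done
```

The straightener is closed on the rod and the job is handed in, with the clock at about 30 s.

- **Lever:** I pushed the thumb tab clockwise with the closed fingertips from about 2.83 rad. The push force stayed at 3 N or less until 0 rad, then rose to about 24 N. That and the pictures, which show the lever against the left pin, put it on its stop.
- **Slide:** I then pushed the plate forward. It moved about 19–20 mm at roughly 4 N, then stopped hard. I pushed on to about 31 N to be sure it was home.
- **Last checks:** With the arm back at its start pose, the top picture puts the slide rollers within about 1–2 mm of home. The rod lies at about x = 100–102 mm, against the fixed rollers. The lever is still on its pin. The spare roller and the neighbouring things that the close-up pictures show look undisturbed; I did not look again at the junction box or screwdriver.
- **Disagreements:** The fingers met the plate about 7 mm further forward than I had expected, because the fingertips are thinner than I assumed. I did not see the expected rise to about 8 N with the rod before the hard stop.

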